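# Seat a sample carrier on the press's locating pin and hold it down

### The job

Load the bench press: pull its front guard all the way down, then take the carrier plate (the longer plate, with the bar handle and the hole) and slide it in from the front, chamfered end first, between the guide strips and under the crosshead until its hole drops onto the locating pin. Press the carrier down against the sprung bed until it lies flat on the deck and finish while still holding it down, so that the toggle can be closed on it. Leave the guard down and everything else on the bench where it is.

Things in the scene. Friction and masses are not known exactly. Their poses are not given: they have to be found in the camera images.
- pin_base (a point): Foot of the steel locating pin, on the press's white deck, 70 mm above the table. Press fixed; its axes: +x from front guard to back (the way the carrier slides in), z up. Pin 12 mm thick, 14 mm high, straight for 9 mm, then tapering to a 5 mm nose. In this frame the deck spans x -105 mm (front edge, guard hinge) to +145, y +-132; clear side panels 62 mm high at y +-128 mm.
- guide_mouth (a point): On the deck, midway between the front ends of the two steel guide strips, 36 mm in front of the pin; axes of the press. Strips 20 mm high, 104 mm apart (2 mm of play each side of the carrier) from 10 mm in front of the pin to 50 mm behind it; ahead of that they flare out to 130 mm apart here. The deck in front has nothing higher than the pin.
- head_front (a point): Middle of the crosshead's lower front edge, 62 mm above the deck, 25 mm behind the pin; axes of the press. Aluminium block 128 mm wide, 62 deep, on two 20 mm columns 65 mm behind the pin, at y +-45 mm; the platen below it clears the deck by 40 mm. The seated carrier reaches 20 mm under it.
- bed (a joint): Sprung bed under the carrier: two brass strips 14 mm wide, at 34 mm either side of the pin, standing 4 mm above the deck. Value = how far they are pushed down, 0 to 0.004 m (level with the deck). 7 N starts them moving and 13 N pushes them right down; the carrier's own weight (about 4 N) does not move them.
- guard (a joint): Front guard, 262 mm wide, 105 mm high, 12 mm thick, aluminium frame with a clear pane, hinged at the bottom along the front edge of the deck. 0 = upright (closed; it may start ajar by up to 0.1), 1.571 = right down, level with the deck. Light stiff hinge with a damper: past about 0.5 rad it sinks open by itself in a few seconds, and it can be pushed down from above.
- guard_hinge (a point): Middle of the guard's hinge line, at deck height, 105 mm in front of the pin's axis. Axes turn with the guard: closed, x points to the back of the press and z up; y is the hinge axis.
- guard_edge (a point): Middle of the upper edge of the guard's inner face, 105 mm from the hinge. Axes as guard_hinge; the guard's body lies on the -x side of it (12 mm thick); free space behind it for fingers to hook in.
- guard_handle (a point): Middle of the guard's bar handle, 110 mm long along y, 11 mm thick, on the outer face, 35 mm off that face and 12 mm below the upper edge.
- carrier_grip (a point): Centre of the carrier's handle bar: 46 mm long (x), 14 wide (y), 14 high, 42 mm above the underside, on two feet. Carrier: loose aluminium plate 130 x 100 x 10 mm, 0.42 kg; axes +x to its chamfered leading end, 79 mm ahead of this point (square end 51 mm behind), z up. Starts flat on the table left or right of the press, leading end away from the robot within 40 degrees.
- carrier_hole (a point): Centre of the carrier's through hole (15.5 mm wide) at its underside: 34 mm ahead (+x) of carrier_grip and 42 mm below it. Axes of the carrier.
- blank: Bystander: square blank plate 90 x 90 x 10 mm with a round knob, no hole; origin at the centre of its underside. It lies on the other side of the press.
- goggles: Bystander: dark safety goggles.
- jar: Bystander: jar 52 mm across, 70 mm high.
- samplebox: Bystander: flat plastic box 72 mm square, 24 mm high.
- driver: Bystander: screwdriver 190 mm long, lying down.
- mouse: Bystander: computer mouse 55 x 100 x 30 mm.
- caliper: Bystander: sliding caliper 210 mm long, 12 mm high, lying flat.
Not all that is in view belongs to the job. What is shaped like the part that bears carrier_grip but yellow is not meant.

How it is judged:
By the outcome, as a careful person would: the job done as asked, in the order asked, and still so for the second after the job is handed in, while the arm keeps its last pose, push and grip.
It also fails if it takes over 56 s, if anything falls off the work surface, if the arm or the gripper's body presses on something with over 40 N, if the wrist force passes 120 N, or if a joint passes its speed limit or range.

### The arm

A 6-joint arm with a two-finger parallel gripper is mounted at the origin on the work surface. World frame = base frame: x ahead of the robot, y to its left, z up, the work surface at z = 0. Lengths are in m, angles in rad, forces in N, time in s.
With the tool pointing down it reaches from about 0.375 to 0.975 m from the base axis. Payload 3.8 kg.
Tool frame: the origin (TCP) lies on the centre line of the jaws, within the pads' length; the fingertips stand 14 mm ahead of it and the grasp point (between the pads) lies 5 mm behind it (bot.finger_overhang is the distance from the TCP to the fingertips, in m); y points along the fingers, x is the direction in which the jaws open and shut, and the axes are right-handed (so a half turn about y gives the same grasp; the last joint's range is limited). The gripper opens to 85 mm and grips with 20 to 120 N. Pads are 22 mm wide; open, the fingers measure 114 mm over their backs; the gripper's body (76 mm by 85 mm) begins 54 mm behind the grasp point. The pads swing forward as they close: fully open they stand 13 mm farther back than shut.
Start: joints at [-1.185, 0.264, 1.604, -0, 1.274, -0.037], TCP at [0.277, -0.616, 0.245] pointing down, gripper open.
Joint ranges: [-2.63, 2.63], [-0.94, 2.18], [0.31, 2.57], [-1.31, 4.45], [0, 2.66], [-2.55, 2.55]. Speed limits (rad/s): [2.57, 2.57, 3.14, 3.14, 3.14, 3.14].

### API

Orientations are given as a rotation vector (axis times angle).
In Python, from workcell import readout, read_camera, bot, spotter gives the robot as it stands.
- The arm moves only by the tool jog_arm, never from a script. Its argument "increments" is a list of rows, each a list of 7 numbers: the shift along the tool's x, y, z in m, then the turn, a rotation vector about the tool's x, y, z in rad, then the opening, from 0 (shut) to 1 (fully open). A call has 1 to 10 rows; each row shifts and turns the pose as measured when the row begins, along the tool's axes as they then stand; what a row does not reach is not made up. A row lasts 1/8 s, in which the tool goes at most 62.5 mm and 10.7 degrees, less where a joint would pass 70% of its speed; a pose out of reach is approached as far as the arm can. A call with a gripper value outside its range is refused whole. The fingers move at their own pace and stop on an object; "force" is the grip in N (left out, the last holds). Time passes only in rows, so rows that do not move let the fingers close. It gives the time, the measured TCP pose, the force and the opening at its end, in the units of the state.
- readout.read_state(): the state, without advancing time (a new reading comes with each control period).
- read_camera(name): name is "scene" or "top"; returns a dict with "img" (420x560x3 uint8, blue, green, red), "range_z" (420x560 float32, m along the optical axis (not along the pixel's ray), 0 where there is no reading), "fx", "fy", "cx", "cy" (pixels), "world_from_camera" (4x4, takes a point from camera to world coordinates). Camera axes: x right, y down, z forward; pixel columns grow to the right and rows downward; lengths in m; the calibration is good to about 2 mm. A picture is of the moment at which its call begins.
- bot.finish_job(): hands the job in, once; it reports no verdict.
Trained networks look in a picture, given as the dict that the camera call returned (one of the last four; its "shot" number tells which), for a name from the list of things; names that differ only in an ending like _2 or _b are one class to them, and where a whole thing is asked for, a point or a joint stands for the part that bears it (a point fixed in the world has none). Each returns a list of dicts, best first, with "p" (0 to 1); they miss things now and then, are a little off and sometimes report something else, mostly with a low value. They report only what shows in the picture. A call takes as long as a camera call. They do not tell look-alikes from the thing itself.
- spotter.masks_of(picture, thing): "mask" (420x560 bool, what is visible of it) and "location" ([column, row] in pixels, amid what is visible of it).
- spotter.spot_point(picture, thing): "location" ([column, row] in pixels: a listed point, or the origin of a listed thing).
The state is a dict: "time": time; "q": joint angles; "joint_vel": joint speeds; "joint_torque": joint torques, N m; "tool_pos": TCP position; "tcp_rot": TCP orientation; "wrist_force": force on the tool from outside, world axes, zero at the start; "torque": the same for the moment, N m; "width": opening from 0.0 (shut) to 1.0 (fully open).
Only numpy, scipy, OpenCV 4.12 (cv2) and the standard library are available. Lean on these libraries where they do the work, as an engineer would, in place of code of your own. Each camera call takes 0.05 s, during which the arm holds its last target. There are 200 camera calls.

## Working session

There is one attempt and no reset: what is moved stays moved. The work goes in short steps, Python scripts to look and compute and a tool call to move; the robot and the scene stay as the last step left them, time stands still between calls to the robot, and variables do not carry over. Pictures are saved under pics/ and viewed, about 8 in all and at most 12, crops included, and the job is handed in when it is done.

Besides the shell and the picture viewer there is one more tool, called as name(argument=value, ...), one argument or row to a line, values as JSON. jog_arm: Moves the arm, as the interface text tells. Its arguments: {"type":"object","properties":{"increments":{"type":"array"},"force":{"type":"number"}},"required":["increments"]}

```bash
mkdir -p pics; ls; cat > h.py <<'E'
import numpy as np, cv2
from scipy.spatial.transform import Rotation as R
from workcell import readout, read_camera, bot, spotter
def world(p,c,r,z=None):
    c,r=float(c),float(r)
    T=np.array(p["world_from_camera"]); d=np.array([(c-p["cx"])/p["fx"],(r-p["cy"])/p["fy"],1.])
    if z is None:
        k=p["range_z"][int(r)-1:int(r)+2,int(c)-1:int(c)+2]; k=k[k>0]; s=np.median(k) if len(k) else np.nan
    else: s=(z-T[2,3])/(T[:3,:3]@d)[2]
    return T[:3,:3]@(d*s)+T[:3,3]
def cloud(p,mask):
    r,c=np.nonzero(mask&(p["range_z"]>0)); s=p["range_z"][r,c]
    T=np.array(p["world_from_camera"])
    return (T[:3,:3]@np.array([(c-p["cx"])/p["fx"]*s,(r-p["cy"])/p["fy"]*s,s])).T+T[:3,3]
E
python3 - <<'E'
from h import *
np.set_printoptions(precision=4,suppress=True)
s=readout.read_state(); print(s)
P={n:read_camera(n) for n in("scene","top")}
cv2.imwrite("pics/a_scene.png",P["scene"]["img"]);cv2.imwrite("pics/a_top.png",P["top"]["img"])
Z=dict(pin_base=.07,guide_mouth=.07,head_front=.132,guard_hinge=.07,guard_edge=None,guard_handle=None,carrier_grip=.042,carrier_hole=None,blank=.0)
for n,p in P.items():
    print(n,np.array(p["world_from_camera"])[:3].tolist(),p["fx"])
    for t,z in Z.items():
        for o in spotter.spot_point(p,t)[:3]:
            c,r=o["location"]; print(t,round(o["p"],2),np.round([c,r]),world(p,c,r),world(p,c,r,z) if z is not None else '')
E
```

```text
pics
{'time': 0.0, 'q': array([-1.1849,  0.2647,  1.6054,  0.    ,  1.2737, -0.0369]), 'joint_vel': array([-0.0003, -0.0004,  0.0001,  0.0004,  0.0011, -0.0007]), 'joint_torque': array([ -0.0014, -51.5117, -36.7312,  -0.0002,   0.013 ,   0.    ]), 'tool_pos': array([ 0.2767, -0.6149,  0.244 ]), 'tcp_rot': array([-1.3787,  0.8937, -0.8907]), 'wrist_force': array([ 0.191 , -0.4975,  0.6679]), 'torque': array([ 0.0012, -0.0027,  0.0357]), 'width': 0.9959486178700109}
scene [[-0.751133764332212, 0.4709895122234495, -0.4625656142166623, 1.1521046036031974], [0.6600453547397627, 0.5233398148311849, -0.5389392989000913, 0.834578006700104], [-0.011755754615580458, -0.7101297892554418, -0.7039726448133052, 1.2233658360980897]] 449.1287916491182
pin_base 0.66 [233. 238.] [0.6541 0.0443 0.1815] [ 0.6008 -0.0403  0.07  ]
pin_base 0.59 [207. 190.] [ 0.5116 -0.327   0.0434] [ 0.526  -0.3008  0.07  ]
pin_base 0.16 [296. 346.] [0.6989 0.3818 0.0276] [0.715  0.3978 0.07  ]
guide_mouth 0.96 [240. 233.] [0.6244 0.0394 0.1762] [ 0.5709 -0.0413  0.07  ]
head_front 0.78 [228. 230.] [0.6625 0.0373 0.219 ] 
[... 1483 characters left out ...]
0.6329 -0.0198  0.132 ]
guard_hinge 0.65 [286. 189.] [ 0.4921 -0.0384  0.1709] [ 0.5017 -0.042   0.07  ]
guard_edge 0.78 [291. 186.] [ 0.51   -0.0559  0.0681] 
guard_edge 0.62 [281. 156.] [ 0.6004 -0.0289  0.0757] 
guard_handle 0.69 [291. 203.] [ 0.4526 -0.0504  0.1602] 
carrier_grip 0.87 [378. 184.] [ 0.514  -0.3317  0.0083] [ 0.5107 -0.3246  0.042 ]
carrier_grip 0.86 [384. 302.] [ 0.1511 -0.33    0.0448] [ 0.1507 -0.3306  0.042 ]
carrier_grip 0.31 [288. 187.] [ 0.5068 -0.0478  0.0714] [ 0.5097 -0.049   0.042 ]
carrier_hole 0.83 [382. 174.] [ 0.5461 -0.3486  0.0034] 
carrier_hole 0.73 [385. 287.] [ 0.1928 -0.3414  0.0023] 
blank 0.58 [161. 196.] [0.4921 0.3434 0.0372] [0.4954 0.351  0.    ]
```

View pics/a_scene.png

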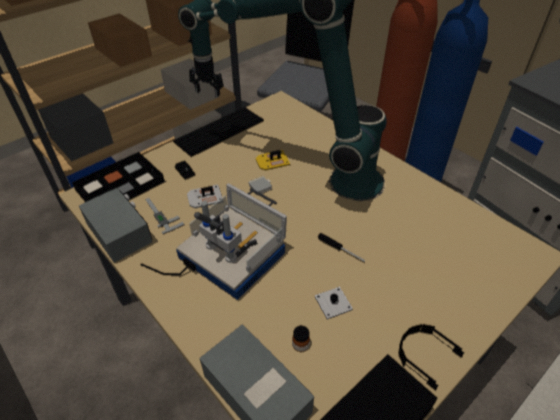

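View pics/a_top.png

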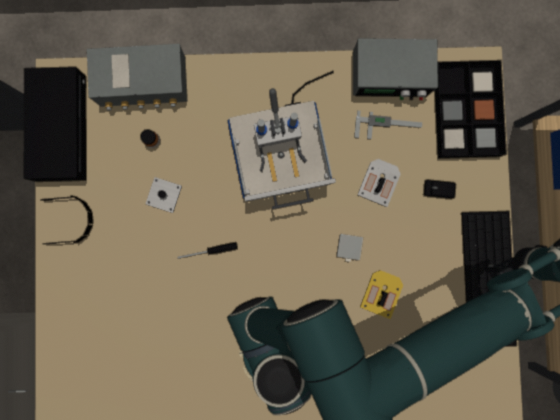

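The scene view shows the guarded press at about (235,240), the white carrier beside it at (207,193), and its yellow look-alike at (272,158). In the top view the press is at (282,150), the carrier at (380,183) with its leading end up, the yellow plate at (383,293) and the blank at (163,195).

```bash
cat >> h.py <<'E'
def sel(p,t,near,rad):
    for o in spotter.masks_of(p,t):
        q=cloud(p,o["mask"])
        if len(q) and np.hypot(*(np.median(q[:,:2],0)-near))<rad: return o,q
    return None,None
E
python3 - <<'E'
from h import *
np.set_printoptions(precision=4,suppress=True)
p=read_camera("top")
a=cloud(p,np.ones((420,560),bool))
d=a[(a[:,2]>.064)&(a[:,2]<.076)&(np.hypot(a[:,0]-.6,a[:,1]+.03)<.23)]
rc=cv2.minAreaRect((d[:,:2]*1000).astype(np.float32)); print("deck",len(d),rc,cv2.boxPoints(rc).tolist())
g=a[(a[:,2]>.165)&(a[:,2]<.185)&(abs(a[:,0]-.5)<.1)&(abs(a[:,1]+.05)<.17)]
rc=cv2.minAreaRect((g[:,:2]*1000).astype(np.float32)); print("guardtop",len(g),rc,g[:,2].max(),cv2.boxPoints(rc).tolist())
for t in("carrier_grip","guard"):
    for o in spotter.masks_of(p,t)[:3]:
        q=cloud(p,o["mask"]); print(t,o["p"],o["mask"].sum(),np.median(q,0))
        k=q[(q[:,2]>.004)&(q[:,2]<.018)]
        if t!="guard" and len(k)>9: print(cv2.minAreaRect((k[:,:2]*1000).astype(np.float32)), np.mean(k,0))
        b=q[q[:,2]>.03]
        if len(b): print("bar",len(b),b.mean(0),b[:,2].max())
im=p["img"]; 
def crop(c0,r0,w,h): return cv2.resize(im[r0:r0+h,c0:c0+w],(w*4,h*4),interpolation=cv2.INTER_CUBIC)
cv2.imwrite("pics/b.png",cv2.convertScaleAbs(crop(220,85,190,125),alpha=1.3))
E
```

```text
deck 4770 ((618.7844848632812, -24.884719848632812), (262.29376220703125, 264.10015869140625), 10.038594245910645) [[466.6275634765625, 82.2833251953125], [512.6632080078125, -177.77359008789062], [770.94140625, -132.05276489257812], [724.90576171875, 128.004150390625]]
guardtop 504 ((470.66107177734375, -50.97953796386719), (51.993160247802734, 261.0500793457031), 10.233525276184082) 0.1836319298336826 [[421.888916015625, 72.85051727294922], [468.2672119140625, -184.04672241210938], [519.4332275390625, -174.80960083007812], [473.054931640625, 82.087646484375]]
carrier_grip 0.95 1322 [ 0.1729 -0.3277  0.0104]
((173.85610961914062, -331.19219970703125), (102.42201232910156, 128.53085327148438), 67.45268249511719) [ 0.1738 -0.3301  0.0103]
bar 88 [ 0.1619 -0.3251  0.0475] 0.06207848135877536
carrier_grip 0.65 293 [0.6677 0.3711 0.0672]
((657.6837768554688, 369.12786865234375), (18.117834091186523, 48.40156936645508), 28.905656814575195) [0.657  0.3648 0.0129]
bar 259 [0.67   0.3732 0.0627] 0.0797554122883406
carrier_grip 0.64 1334 [ 0.5208 -0.3343  0.0109]
((523.6570434570312, -337.3436279296875), (102.03970336914062, 134.70738220214844), 65.32196044921875) [ 0.5214 -0.3366  0.0108]
bar 85 [ 0.509  -0.3308  0.047 ] 0.0565004765578101
guard 0.98 708 [ 0.4804 -0.0512  0.1707]
bar 662 [ 0.479  -0.0509  0.1637] 0.1836319298336826
guard 0.31 652 [ 0.7093 -0.3407  0.0091]
```

View pics/b.png

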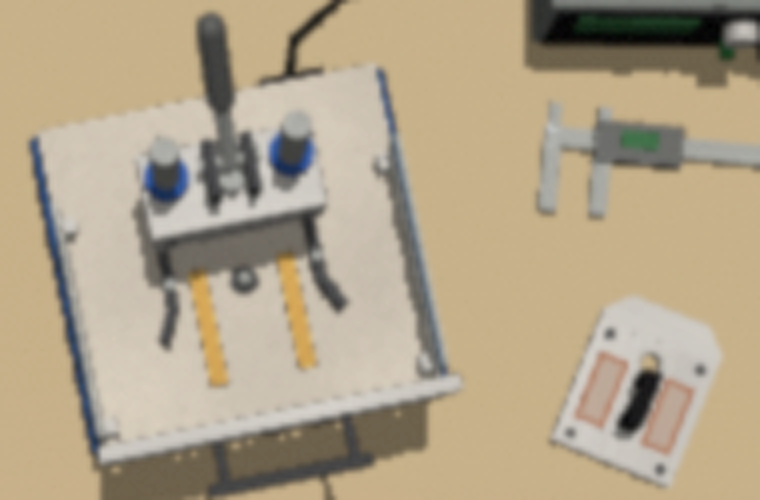

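The crop shows the pin at crop (245,278), the brass strips, and the guard upright and a little ajar. The carrier's chamfered end points up at (670,320) and its hole is at (650,358). Two estimates put the pin at about (0.6055, -0.0265) and the press yaw at 10°. I'll hook the guard first.

```bash
cat >> h.py <<'E'
PIN=np.array([.6055,-.0265]); YAW=np.radians(10.0)
def press(x,y=0.): 
    c,s=np.cos(YAW),np.sin(YAW); return PIN+[c*x-s*y,s*x+c*y]
def Rdown(yaw,flip):   # tool y down, tool x = +-(y axis of a part with this yaw)
    x=np.array([-np.sin(yaw),np.cos(yaw),0])*flip; y=np.array([0,0,-1.]); return np.array([x,y,np.cross(x,y)]).T
def plan(way,start=None):
    """way: list of (pos,Rot matrix,n rows, grip); prints rows in tool axes"""
    s=readout.read_state(); p,A=np.array(s["tool_pos"]),R.from_rotvec(s["tcp_rot"])
    for q,B,n,g in way:
        B=A if B is None else R.from_matrix(B); d=(A.inv()*B).as_rotvec()
        for k in range(n):
            Ak=A*R.from_rotvec(d*k/n); v=Ak.inv().apply((np.array(q)-p)/n); t=d/n
            print([round(float(u),4) for u in [*v,*t]]+[g])
        print('--',np.round(np.linalg.norm(d)*57.3/n,1),"deg/row"); p,A=np.array(q),B
E
python3 - <<'E'
from h import *
s=readout.read_state(); A=R.from_rotvec(s["tcp_rot"]).as_matrix(); print(A.round(3))
p=read_camera("top"); a=cloud(p,np.ones((420,560),bool)); a=a[np.hypot(a[:,0]-.62,a[:,1]+.02)<.15]; print("press top z",a[:,2].max())
for f in(1,-1):
    B=Rdown(YAW,f); print(f,np.degrees(np.linalg.norm((R.from_matrix(A).inv()*R.from_matrix(B)).as_rotvec())))
    print(plan([([*press(-68),.245],B,14,0),([*press(-68),.162],B,3,0)]))
E
```

```text
[[ 0.41   0.     0.912]
 [-0.912  0.     0.41 ]
 [-0.    -1.     0.   ]]
press top z 0.31228274201544415
1 165.77558372711533
[-1.2222, -0.0, -4.6696, 0.0, -0.2067, 0.0, 0]
[-2.1544, -0.0, -4.3194, 0.0, -0.2067, 0.0, 0]
[-2.9949, -0.0001, -3.7854, 0.0, -0.2067, 0.0, 0]
[-3.7079, -0.0001, -3.0903, 0.0, -0.2067, 0.0, 0]
[-4.2631, -0.0001, -2.2637, 0.0, -0.2067, 0.0, 0]
[-4.6369, -0.0001, -1.3407, 0.0, -0.2067, 0.0, 0]
[-4.8134, -0.0001, -0.3607, 0.0, -0.2067, 0.0, 0]
[-4.785, -0.0001, 0.6347, 0.0, -0.2067, 0.0, 0]
[-4.5529, -0.0001, 1.603, 0.0, -0.2067, 0.0, 0]
[-4.1271, -0.0001, 2.5032, 0.0, -0.2067, 0.0, 0]
[-3.5256, -0.0, 3.2968, 0.0, -0.2067, 0.0, 0]
[-2.7741, -0.0, 3.9501, 0.0, -0.2067, 0.0, 0]
[-1.9045, -0.0, 4.4353, 0.0, -0.2067, 0.0, 0]
[-0.9539, 0.0, 4.7317, 0.0, -0.2067, 0.0, 0]
-- 11.8 deg/row
[0.0, 0.0277, 0.0, 0.0, 0.0, 0.0, 0]
[0.0, 0.0277, 0.0, 0.0, 0.0, 0.0, 0]
[0.0, 0.0277, 0.0, 0.0, 0.0, 0.0, 0]
-- 0.0 deg/row
None
-1 14.224416339723957
[-1.2222, -0.0, -4.6696, -0.0, 0.0177, 0.0, 0]
[-1.1392, -0.0, -4.6905, -0.0, 0.0177, 0.0, 0]
[-1.0559, -0.0, -4.71, -0.0, 0.0177, 0.0, 0]
[-0.9722, -0.0, -4.728, -0.0, 0.0177, 0.0, 0]
[-0.8882, -0.0, -4.7444, -0.0, 0.0177, 0.0, 0]
[-0.8039, -0.0, -4.7595, -0.0, 0.0177, 0.0, 0]
[-0.7194, -0.0, -4.773, -0.0, 0.0177, 0.0, 0]
[-0.6347, -0.0, -4.785, -0.0, 0.0177, 0.0, 0]
[-0.5497, 0.0, -4.7955, -0.0, 0.0177, 0.0, 0]
[-0.4646, 0.0, -4.8045, -0.0, 0.0177, 0.0, 0]
[-0.3793, 0.0, -4.8119, -0.0, 0.0177, 0.0, 0]
[-0.294, 0.0, -4.8179, -0.0, 0.0177, 0.0, 0]
[-0.2085, 0.0, -4.8224, -0.0, 0.0177, 0.0, 0]
[-0.1229, 0.0, -4.8253, -0.0, 0.0177, 0.0, 0]
-- 1.0 deg/row
[0.0, 0.0277, 0.0, 0.0, 0.0, 0.0, 0]
[0.0, 0.0277, 0.0, 0.0, 0.0, 0.0, 0]
[0.0, 0.0277, 0.0, 0.0, 0.0, 0.0, 0]
-- 0.0 deg/row
None
```

```bash
python3 - <<'E'
from h import *
B=Rdown(YAW,-1)
plan([([*press(-.060),.25],B,14,0),([*press(-.060),.162],B,3,0),([*press(-.169),.140],B,8,0)])
E
```

```text
[-0.0298, -0.0003, 0.0345, -0.0, 0.0177, 0.0, 0]
[-0.0304, -0.0003, 0.034, -0.0, 0.0177, 0.0, 0]
[-0.031, -0.0003, 0.0334, -0.0, 0.0177, 0.0, 0]
[-0.0316, -0.0003, 0.0329, -0.0, 0.0177, 0.0, 0]
[-0.0322, -0.0003, 0.0323, -0.0, 0.0177, 0.0, 0]
[-0.0327, -0.0003, 0.0317, -0.0, 0.0177, 0.0, 0]
[-0.0333, -0.0003, 0.0312, -0.0, 0.0177, 0.0, 0]
[-0.0338, -0.0003, 0.0306, -0.0, 0.0177, 0.0, 0]
[-0.0344, -0.0003, 0.03, -0.0, 0.0177, 0.0, 0]
[-0.0349, -0.0003, 0.0293, -0.0, 0.0177, 0.0, 0]
[-0.0354, -0.0003, 0.0287, -0.0, 0.0177, 0.0, 0]
[-0.0359, -0.0003, 0.0281, -0.0, 0.0177, 0.0, 0]
[-0.0364, -0.0003, 0.0274, -0.0, 0.0177, 0.0, 0]
[-0.0369, -0.0003, 0.0268, -0.0, 0.0177, 0.0, 0]
-- 1.0 deg/row
[0.0, 0.0293, 0.0, 0.0, 0.0, 0.0, 0]
[0.0, 0.0293, 0.0, 0.0, 0.0, 0.0, 0]
[0.0, 0.0293, 0.0, 0.0, 0.0, 0.0, 0]
-- 0.0 deg/row
[0.0, 0.0027, -0.0136, 0.0, 0.0, 0.0, 0]
[0.0, 0.0027, -0.0136, 0.0, 0.0, 0.0, 0]
[0.0, 0.0027, -0.0136, 0.0, 0.0, 0.0, 0]
[0.0, 0.0027, -0.0136, 0.0, 0.0, 0.0, 0]
[0.0, 0.0027, -0.0136, 0.0, 0.0, 0.0, 0]
[0.0, 0.0027, -0.0136, 0.0, 0.0, 0.0, 0]
[0.0, 0.0027, -0.0136, 0.0, 0.0, 0.0, 0]
[0.0, 0.0027, -0.0136, 0.0, 0.0, 0.0, 0]
-- 0.0 deg/row
```

jog_arm(
  increments=[
    [-0.03,0,0.0345,0,0.018,0,0],
    [-0.03,0,0.034,0,0.018,0,0],
    [-0.031,0,0.0334,0,0.018,0,0],
    [-0.0316,0,0.033,0,0.018,0,0],
    [-0.032,0,0.0323,0,0.018,0,0],
    [-0.0327,0,0.0317,0,0.018,0,0],
    [-0.0333,0,0.0312,0,0.018,0,0],
    [-0.0338,0,0.0306,0,0.018,0,0],
    [-0.0344,0,0.03,0,0.018,0,0],
    [-0.035,0,0.0293,0,0.018,0,0],
  ],
)

```text
time: 2.45
tool_pos: [0.4766, -0.1948, 0.2462]
tcp_rot: [-1.309, 1.033, -1.043]
wrist_force: [0.3, -0.9, -0.7]
width: 0.003
```

```bash
python3 - <<'E'
from h import *
B=Rdown(YAW,-1)
plan([([*press(-.060),.25],B,5,0)])
E
```

```text
[-0.0276, -0.0008, 0.0208, -0.0008, 0.0111, 0.0009, 0]
[-0.0278, -0.0008, 0.0205, -0.0008, 0.0111, 0.0009, 0]
[-0.028, -0.0008, 0.0202, -0.0008, 0.0111, 0.0009, 0]
[-0.0282, -0.0008, 0.0199, -0.0008, 0.0111, 0.0009, 0]
[-0.0285, -0.0008, 0.0195, -0.0008, 0.0111, 0.0009, 0]
-- 0.6 deg/row
```

jog_arm(
  increments=[
    [-0.028,-0.001,0.021,0,0.011,0,0],
    [-0.028,-0.001,0.021,0,0.011,0,0],
    [-0.028,0,0.02,0,0.011,0,0],
    [-0.028,0,0.02,0,0.011,0,0],
    [-0.028,0,0.02,0,0.011,0,0],
    [0,0,0,0,0,0,0],
    [0,0.03,0,0,0,0,0],
    [0,0.03,0,0,0,0,0],
    [0,0.028,0,0,0,0,0],
    [0,0,0,0,0,0,0],
  ],
)

```text
time: 3.7
tool_pos: [0.5514, -0.0307, 0.1609]
tcp_rot: [-1.286, 1.066, -1.086]
wrist_force: [-0.4, -1.1, 0.5]
width: -0.002
```

```bash
python3 - <<'E'
from h import *
B=Rdown(YAW,-1)
s=readout.read_state(); d=s["tool_pos"][:2]-PIN; c,q=np.cos(YAW),np.sin(YAW); print("press xy",c*d[0]+q*d[1],c*d[1]-q*d[0],s["tool_pos"][2])
plan([([*press(-.172),.140],B,9,0)])
E
```

```text
press xy -0.054006097936245494 0.005232764865021774 0.16093343902688248
[0.0005, 0.0022, -0.0131, -0.001, 0.0004, 0.0009, 0]
[0.0005, 0.0022, -0.0131, -0.001, 0.0004, 0.0009, 0]
[0.0005, 0.0022, -0.0131, -0.001, 0.0004, 0.0009, 0]
[0.0005, 0.0022, -0.0131, -0.001, 0.0004, 0.0009, 0]
[0.0005, 0.0023, -0.0131, -0.001, 0.0004, 0.0009, 0]
[0.0005, 0.0023, -0.0131, -0.001, 0.0004, 0.0009, 0]
[0.0006, 0.0023, -0.0131, -0.001, 0.0004, 0.0009, 0]
[0.0006, 0.0023, -0.0131, -0.001, 0.0004, 0.0009, 0]
[0.0006, 0.0023, -0.0131, -0.001, 0.0004, 0.0009, 0]
-- 0.1 deg/row
```

jog_arm(
  increments=[
    [0,0,-0.015,0,0,0,0],
    [0,0,-0.015,0,0,0,0],
    [0,0.001,-0.013,0,0,0,0],
    [0,0.002,-0.012,0,0,0,0],
    [0,0.002,-0.012,0,0,0,0],
    [0,0.003,-0.012,0,0,0,0],
    [0,0.004,-0.012,0,0,0,0],
    [0,0.004,-0.012,0,0,0,0],
    [0,0.004,-0.012,0,0,0,0],
    [0,0.004,-0.012,0,0,0,0],
  ],
)

```text
time: 4.95
tool_pos: [0.4209, -0.056, 0.1383]
tcp_rot: [-1.282, 1.06, -1.092]
wrist_force: [-0.3, 1.4, 0.4]
width: -0.001
```

```bash
python3 - <<'E'
from h import *
s=readout.read_state(); d=s["tool_pos"][:2]-PIN; c,q=np.cos(YAW),np.sin(YAW); print("press xy",c*d[0]+q*d[1],c*d[1]-q*d[0],s["tool_pos"][2])
p=read_camera("scene"); cv2.imwrite("pics/c.png",cv2.resize(p["img"][120:320,130:350],None,fx=3,fy=3))
E
```

```text
press xy -0.1869570479884045 0.003035814874870587 0.13832389606374382
```

View pics/c.png

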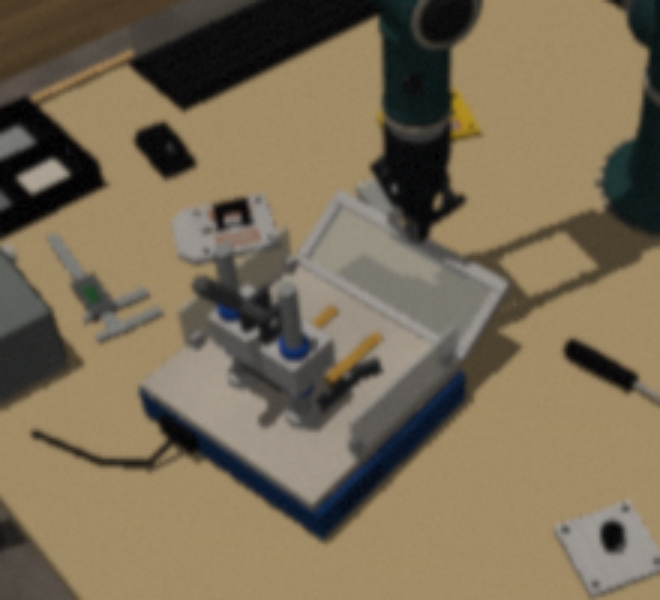

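The guard leans open at about 45°, past its sink angle, with the fingers at its upper edge (415,235 in the crop). Next I go above the carrier while the guard sinks.

```bash
python3 - <<'E'
from h import *
B=Rdown(np.radians(-25),-1)
s=readout.read_state(); p=s["tool_pos"]
plan([([p[0],p[1],.2],None,2,.6),([.510,-.331,.16],B,8,.6)])
E
```

```text
[0.0003, -0.0314, 0.0004, 0.0, 0.0, 0.0, 0.6]
[0.0003, -0.0314, 0.0004, 0.0, 0.0, 0.0, 0.6]
-- 0.0 deg/row
[0.0358, 0.0054, 0.0051, -0.0021, 0.0768, 0.0007, 0.6]
[0.0353, 0.0054, 0.0078, -0.0021, 0.0768, 0.0007, 0.6]
[0.0346, 0.0053, 0.0105, -0.0021, 0.0768, 0.0007, 0.6]
[0.0337, 0.0053, 0.0131, -0.0021, 0.0768, 0.0007, 0.6]
[0.0326, 0.0052, 0.0157, -0.0021, 0.0768, 0.0007, 0.6]
[0.0313, 0.0052, 0.0182, -0.0021, 0.0768, 0.0007, 0.6]
[0.0298, 0.0051, 0.0205, -0.0021, 0.0768, 0.0007, 0.6]
[0.0282, 0.0051, 0.0228, -0.0021, 0.0768, 0.0007, 0.6]
-- 4.4 deg/row
```

jog_arm(
  increments=[
    [0,-0.032,0,0,0,0,0],
    [0,-0.032,0,0,0,0,0],
    [0.036,0.004,0.005,0,0.077,0,0.6],
    [0.035,0.005,0.008,0,0.077,0,0.6],
    [0.035,0.005,0.01,0,0.077,0,0.6],
    [0.034,0.005,0.013,0,0.077,0,0.6],
    [0.033,0.005,0.016,0,0.077,0,0.6],
    [0.031,0.005,0.018,0,0.077,0,0.6],
    [0.03,0.005,0.021,0,0.077,0,0.6],
    [0.028,0.005,0.023,0,0.077,0,0.6],
  ],
)

```text
time: 6.25
tool_pos: [0.5068, -0.3394, 0.1658]
tcp_rot: [-0.948, 1.522, -1.546]
wrist_force: [0.5, 0.6, -0.6]
width: 0.601
```

```bash
python3 - <<'E'
from h import *
B=Rdown(np.radians(-25),-1)
plan([([.510,-.331,.1],B,2,.6)])
p=read_camera("top"); cv2.imwrite("pics/d.png",cv2.convertScaleAbs(cv2.resize(p["img"][130:230,220:420],None,fx=4,fy=4),alpha=1.3))
a=cloud(p,np.ones((420,560),bool)); c,q=np.cos(YAW),np.sin(YAW); d=a[:,:2]-PIN; X=c*d[:,0]+q*d[:,1]; Y=c*d[:,1]-q*d[:,0]
m=(abs(Y)<.135)&(X<-.11)&(X>-.27)&(a[:,2]>.03); print(m.sum(),X[m].min(),np.percentile(a[m,2],[5,50,95]))
E
```

```text
[-0.0044, 0.0329, -0.001, -0.0082, -0.0095, -0.0003, 0.6]
[-0.0045, 0.0329, -0.0007, -0.0082, -0.0095, -0.0003, 0.6]
-- 0.7 deg/row
3276 -0.2699378195465894 [0.06123613 0.0681762  0.61635356]
```

View pics/d.png

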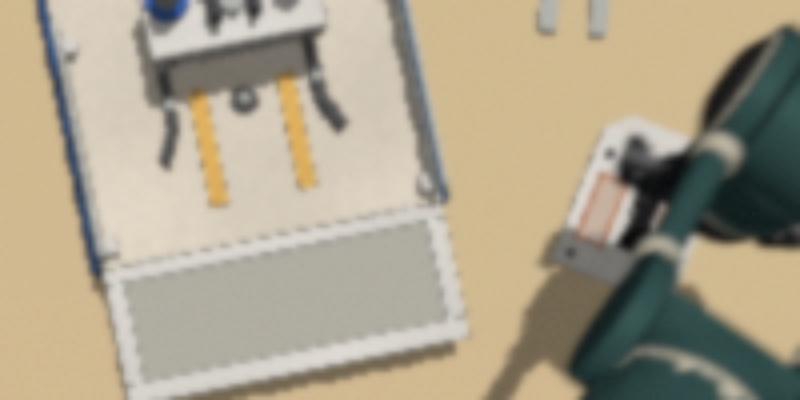

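The guard now lies flat in front of the deck (frame from (105,270) to (465,330)), at a median height of 68 mm. The gripper is over the carrier bar, so I descend and grip.

jog_arm(
  increments=[
    [-0.0045,0.033,-0.001,-0.008,-0.0095,0,0.6],
    [-0.0045,0.033,-0.001,-0.008,-0.0095,0,0.6],
    [0,0.03,0,0,0,0,0.6],
    [0,0,0,0,0,0,0.6],
  ],
)

```text
time: 6.8
tool_pos: [0.511, -0.3374, 0.0668]
tcp_rot: [-0.968, 1.523, -1.53]
wrist_force: [-0.3, 0.0, -0.5]
width: 0.598
```

```bash
python3 - <<'E'
from h import *
B=Rdown(np.radians(-25),-1)
plan([([.510,-.331,.037],B,2,.6)])
p=read_camera("scene"); cv2.imwrite("pics/e.png",cv2.convertScaleAbs(cv2.resize(p["img"][130:230,150:300],None,fx=5,fy=5),alpha=1.3))
E
```

```text
[-0.0027, 0.0149, -0.0018, -0.0015, -0.0025, 0.0012, 0.6]
[-0.0027, 0.0149, -0.0018, -0.0015, -0.0025, 0.0012, 0.6]
-- 0.2 deg/row
```

View pics/e.png

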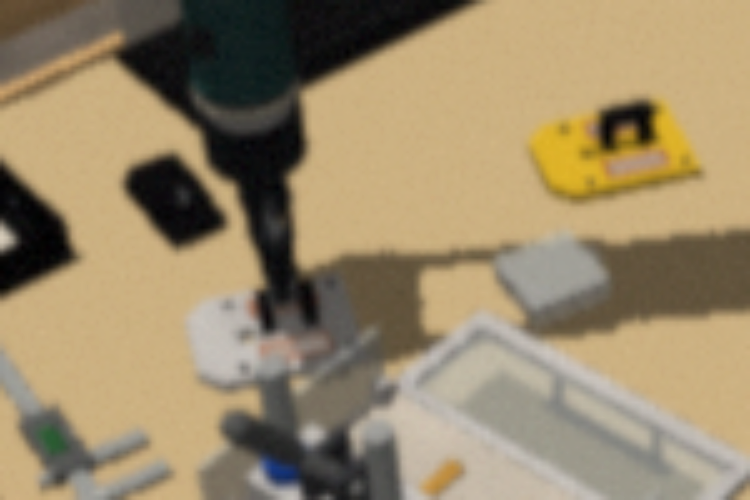

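The fingers stand on either side of the white carrier's bar (about (285,295)), and the yellow one is untouched at (620,150). I go down and close.

jog_arm(
  increments=[
    [-0.0027,0.015,-0.002,-0.0015,-0.0025,0,0.6],
    [-0.0027,0.0148,-0.002,-0.0015,-0.0025,0,0.6],
    [0,0,0,0,0,0,0.6],
    [0,0,0,0,0,0,0],
    [0,0,0,0,0,0,0],
    [0,0,0,0,0,0,0],
    [0,0,0,0,0,0,0],
  ],
  force=60,
)

```text
time: 7.72
tool_pos: [0.5137, -0.3334, 0.0417]
tcp_rot: [-0.969, 1.512, -1.532]
wrist_force: [0.7, 0.8, -2.1]
width: 0.145
```

```bash
python3 - <<'E'
from h import *
s=readout.read_state(); p=s["tool_pos"]
plan([([p[0],p[1],.18],None,4,0),([*press(-.18),.19],Rdown(YAW,-1),9,0)])
E
```

```text
[0.0002, -0.0346, 0.0004, 0.0, 0.0, 0.0, 0]
[0.0002, -0.0346, 0.0004, 0.0, 0.0, 0.0, 0]
[0.0002, -0.0346, 0.0004, 0.0, 0.0, 0.0, 0]
[0.0002, -0.0346, 0.0004, 0.0, 0.0, 0.0, 0]
-- 0.0 deg/row
[-0.0238, -0.0015, -0.0215, -0.001, -0.0678, 0.0009, 0]
[-0.0252, -0.0014, -0.0199, -0.001, -0.0678, 0.0009, 0]
[-0.0264, -0.0014, -0.0181, -0.001, -0.0678, 0.0009, 0]
[-0.0276, -0.0013, -0.0163, -0.001, -0.0678, 0.0009, 0]
[-0.0287, -0.0013, -0.0144, -0.001, -0.0678, 0.0009, 0]
[-0.0296, -0.0013, -0.0124, -0.001, -0.0678, 0.0009, 0]
[-0.0303, -0.0012, -0.0104, -0.001, -0.0678, 0.0009, 0]
[-0.031, -0.0012, -0.0083, -0.001, -0.0678, 0.0009, 0]
[-0.0315, -0.0011, -0.0062, -0.001, -0.0678, 0.0009, 0]
-- 3.9 deg/row
```

jog_arm(
  increments=[
    [0,-0.01,0,0,0,0,0],
    [0,-0.032,0,0,0,0,0],
    [0,-0.034,0,0,0,0,0],
    [0,-0.034,0,0,0,0,0],
    [0,-0.03,0,0,0,0,0],
    [0,0,0,0,0,0,0],
  ],
)

```text
time: 8.48
tool_pos: [0.5102, -0.3305, 0.1844]
tcp_rot: [-0.971, 1.518, -1.527]
wrist_force: [0.6, 0.5, -3.3]
width: 0.147
```

jog_arm(
  increments=[
    [-0.0238,-0.001,-0.0215,0,-0.068,0,0],
    [-0.025,-0.001,-0.02,0,-0.068,0,0],
    [-0.0264,-0.001,-0.018,0,-0.068,0,0],
    [-0.0276,-0.001,-0.0163,0,-0.068,0,0],
    [-0.0287,-0.001,-0.0144,0,-0.068,0,0],
    [-0.0296,-0.001,-0.0124,0,-0.068,0,0],
    [-0.03,-0.001,-0.0104,0,-0.068,0,0],
    [-0.031,-0.001,-0.0083,0,-0.068,0,0],
    [-0.0315,-0.001,-0.0062,0,-0.068,0,0],
    [0,0,0,0,0,0,0],
  ],
)

```text
time: 9.72
tool_pos: [0.4079, -0.0441, 0.1756]
tcp_rot: [-1.305, 1.084, -1.049]
wrist_force: [0.8, -0.7, -4.0]
width: 0.149
```

```bash
cat >> h.py <<'E'
def inpress(q):
    q=np.atleast_2d(q); d=q[:,:2]-PIN; c,s=np.cos(YAW),np.sin(YAW); return np.c_[c*d[:,0]+s*d[:,1],c*d[:,1]-s*d[:,0],q[:,2]-.07]
def where():
    s=readout.read_state(); A=R.from_rotvec(s["tcp_rot"]).as_matrix()
    print("tcp in press",inpress(s["tool_pos"]).round(4),"yaw-YAW deg",np.degrees(np.arctan2(A[1,2],A[0,2])-YAW).round(2),"tilt y",A[:,1].round(4),"F",np.round(s["wrist_force"],1),"w",s["width"],"t",s["time"])
E
python3 - <<'E'
from h import *
np.set_printoptions(precision=4,suppress=True)
where()
p=read_camera("top")
for o in spotter.masks_of(p,"carrier_grip")[:3]:
    q=inpress(cloud(p,o["mask"])); print(o["p"],o["mask"].sum(),np.median(q,0))
for n in("carrier_hole","carrier_grip"):
    for o in spotter.spot_point(p,n)[:2]: print(n,o["p"],o["location"],inpress(world(p,*o["location"])))
cv2.imwrite("pics/f.png",cv2.convertScaleAbs(cv2.resize(p["img"][130:250,220:370],None,fx=5,fy=5),alpha=1.3))
E
```

```text
tcp in press [[-0.1977  0.017   0.1056]] yaw-YAW deg 1.13 tilt y [-0.0226  0.0054 -0.9997] F [ 0.8 -0.7 -4. ] w 0.14869833542743696 t 9.725
0.71 325 [-0.2392  0.0304  0.0757]
0.57 1325 [-0.4786 -0.2233 -0.0593]
carrier_hole 0.86 [385.6, 288.3] [[-0.4665 -0.2409 -0.0692]]
carrier_grip 0.67 [385.1, 298.7] [[-0.4896 -0.2227 -0.0188]]
carrier_grip 0.57 [293.2, 218.4] [[-0.2105  0.0257  0.4718]]
```

View pics/f.png

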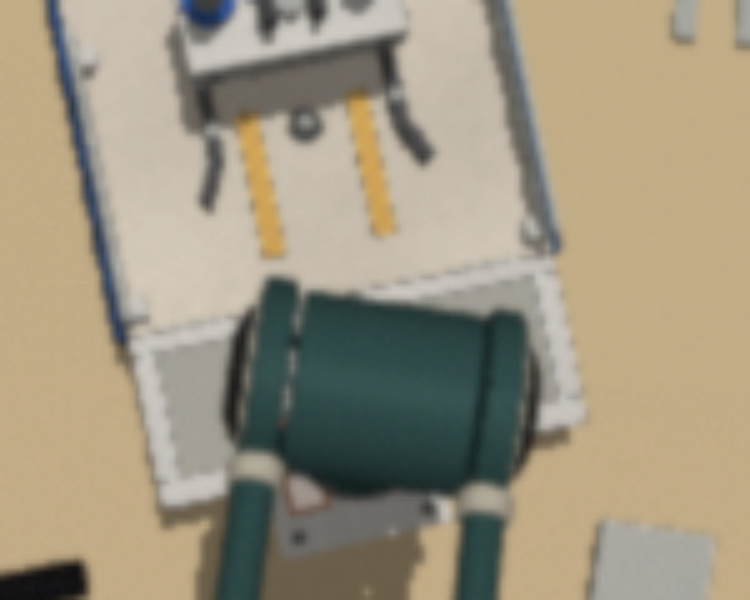

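The wrist hides most of the carrier from above; only its square end shows, at (280-445, 505-555). The guard is down. I square up the pose, then measure the carrier with the scene camera.

```bash
python3 - <<'E'
from h import *
plan([([*press(-.16),.185],Rdown(YAW,-1),4,0)])
E
```

```text
[0.0037, -0.0022, 0.0089, 0.0047, 0.004, -0.002, 0]
[0.0037, -0.0022, 0.0089, 0.0047, 0.004, -0.002, 0]
[0.0037, -0.0021, 0.009, 0.0047, 0.004, -0.002, 0]
[0.0036, -0.0021, 0.009, 0.0047, 0.004, -0.002, 0]
-- 0.4 deg/row
```

jog_arm(
  increments=[
    [0.004,-0.002,0.009,0.005,0.004,-0.002,0],
    [0.004,-0.002,0.009,0.005,0.004,-0.002,0],
    [0.004,-0.002,0.009,0.005,0.004,-0.002,0],
    [0.004,-0.002,0.009,0.005,0.004,-0.002,0],
    [0,0,0,0,0,0,0],
  ],
)

```text
time: 10.55
tool_pos: [0.4529, -0.0585, 0.1852]
tcp_rot: [-1.283, 1.08, -1.086]
wrist_force: [0.2, -0.0, -3.7]
width: 0.147
```

```bash
python3 - <<'E'
from h import *
np.set_printoptions(precision=4,suppress=True)
where()
p=read_camera("scene")
a=cloud(p,np.ones((420,560),bool)); q=inpress(a)
t=inpress(readout.read_state()["tool_pos"])[0]; q=q-[t[0],t[1],t[2]]
m=(abs(q[:,1])<.08)&(q[:,0]>-.08)&(q[:,0]<.11)&(q[:,2]>-.05)&(q[:,2]<-.02)
k=q[m]; print("n",m.sum(),"z",np.percentile(k[:,2],[5,25,50,75,95]))
# plane fit of plate top
A=np.c_[k[:,:2],np.ones(len(k))]; w=np.ones(len(k),bool)
for _ in range(5):
    c=np.linalg.lstsq(A[w],k[w,2],rcond=None)[0]; w=abs(A@c-k[:,2])<.003
print("plane",c,w.sum())
k=k[w]; rc=cv2.minAreaRect((k[:,:2]*1000).astype(np.float32)); print(rc,cv2.boxPoints(rc).round(1).tolist())
for n in("carrier_hole","carrier_grip"):
    for o in spotter.spot_point(p,n)[:2]: print(n,o["p"],o["location"],inpress(world(p,*o["location"]))-t)
cv2.imwrite("pics/g.png",cv2.convertScaleAbs(cv2.resize(p["img"][140:260,190:340],None,fx=5,fy=5),alpha=1.3))
E
```

```text
tcp in press [[-0.1558 -0.005   0.1152]] yaw-YAW deg -0.28 tilt y [ 0.0039 -0.001  -1.    ] F [ 0.2 -0.  -3.7] w 0.14731166422948982 t 10.55
n 686 z [-0.0384 -0.0339 -0.032  -0.0301 -0.0274]
plane [-0.0068  0.0041 -0.0317] 474
((11.240074157714844, -0.5362930297851562), (104.81424713134766, 130.35684204101562), 89.84198760986328) [[-54.099998474121094, -52.79999923706055], [76.30000305175781, -53.099998474121094], [76.5999984741211, 51.70000076293945], [-53.79999923706055, 52.099998474121094]]
carrier_hole 0.86 [253.9, 204.4] [[ 0.043   0.001  -0.0314]]
carrier_hole 0.75 [269.4, 159.0] [[-0.0042  0.0362  0.1531]]
carrier_grip 0.77 [275.0, 150.2] [[-0.3918 -0.2592 -0.1849]]
carrier_grip 0.42 [341.0, 250.9] [[-0.0836  0.2875 -0.1856]]
```

View pics/g.png

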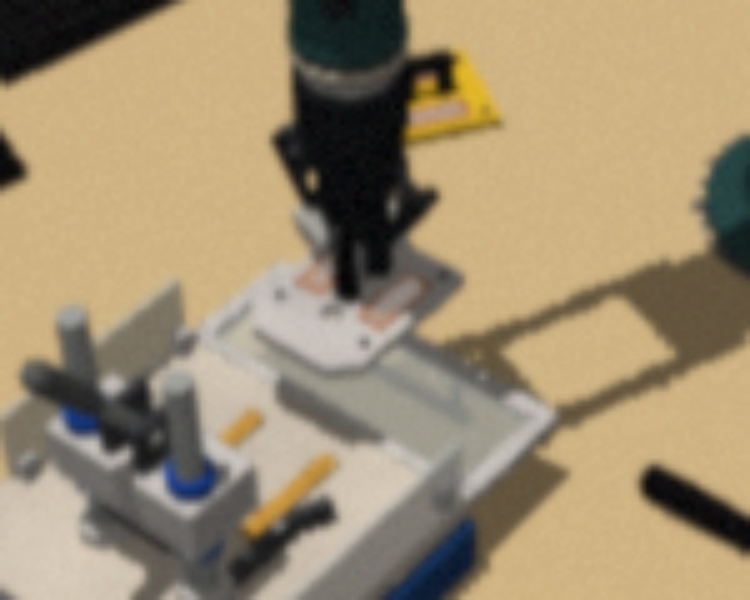

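The scene view shows the carrier level and square in the jaws over the lowered guard, with its hole at about (333,308). The plate fit gives its centre 11 mm ahead of the TCP, so the seat should be near TCP press x of -31 mm. I lower to sliding height and centre.

jog_arm(
  increments=[
    [-0.003,0.02,0,-0.002,-0.0025,0,0],
    [-0.0025,0.02,0,-0.002,-0.0025,0,0],
    [0,0.015,0,0,0,0,0],
    [0,0,0,0,0,0,0],
  ],
)

```text
time: 11.2
tool_pos: [0.4496, -0.0522, 0.1282]
tcp_rot: [-1.29, 1.08, -1.079]
wrist_force: [0.4, 0.0, -3.7]
width: 0.152
```

```bash
python3 -c "
from h import *
where(); plan([([*press(-.031,.0005),.07+.0577],Rdown(YAW,-1),10,0)])"
```

```text
tcp in press [[-0.158   0.0018  0.0582]] yaw-YAW deg 0.07 tilt y [-0.0019 -0.0014 -1.    ] F [ 0.4  0.  -3.7] w 0.1516999283739825 t 11.2
[0.0001, 0.0, 0.0127, 0.0002, 0.0001, 0.0001, 0]
[0.0001, 0.0, 0.0127, 0.0002, 0.0001, 0.0001, 0]
[0.0001, 0.0, 0.0127, 0.0002, 0.0001, 0.0001, 0]
[0.0001, 0.0, 0.0127, 0.0002, 0.0001, 0.0001, 0]
[0.0001, 0.0, 0.0127, 0.0002, 0.0001, 0.0001, 0]
[0.0001, 0.0, 0.0127, 0.0002, 0.0001, 0.0001, 0]
[0.0001, 0.0, 0.0127, 0.0002, 0.0001, 0.0001, 0]
[0.0001, 0.0, 0.0127, 0.0002, 0.0001, 0.0001, 0]
[0.0001, 0.0, 0.0127, 0.0002, 0.0001, 0.0001, 0]
[0.0001, 0.0001, 0.0127, 0.0002, 0.0001, 0.0001, 0]
-- 0.0 deg/row
```

jog_arm(
  increments=[
    [0,0,0.012,0,0,0,0],
    [0,0,0.014,0,0,0,0],
    [0,0,0.014,0,0,0,0],
    [0,0,0.014,0,0,0,0],
    [0,0,0.008,0,0,0,0],
    [0,0,0,0,0,0,0],
  ],
)

```text
time: 11.95
tool_pos: [0.5187, -0.0408, 0.131]
tcp_rot: [-1.286, 1.075, -1.082]
wrist_force: [-0.3, -0.2, -4.2]
width: 0.15
```

```bash
python3 -c "
from h import *
where(); plan([([*press(-.031,.0005),.07+.0577],Rdown(YAW,-1),8,0)])"
```

```text
tcp in press [[-0.088  0.001  0.061]] yaw-YAW deg 0.07 tilt y [ 0.0042 -0.0021 -1.    ] F [-0.3 -0.2 -4.2] w 0.14994002358845063 t 11.95
[0.0001, 0.0004, 0.0071, -0.0005, 0.0002, 0.0004, 0]
[0.0001, 0.0004, 0.0071, -0.0005, 0.0002, 0.0004, 0]
[0.0001, 0.0004, 0.0071, -0.0005, 0.0002, 0.0004, 0]
[0.0001, 0.0004, 0.0071, -0.0005, 0.0002, 0.0004, 0]
[0.0001, 0.0004, 0.0071, -0.0005, 0.0002, 0.0004, 0]
[0.0001, 0.0004, 0.0071, -0.0005, 0.0002, 0.0004, 0]
[0.0001, 0.0004, 0.0071, -0.0005, 0.0002, 0.0004, 0]
[0.0001, 0.0004, 0.0071, -0.0005, 0.0002, 0.0004, 0]
-- 0.0 deg/row
```

jog_arm(
  increments=[
    [0,0.003,0.005,-0.002,0,0,0],
    [0,0,0.008,0,0,0,0],
    [0,0,0.008,0,0,0,0],
    [0,0,0.008,0,0,0,0],
    [0,0,0.008,0,0,0,0],
    [0,0,0,0,0,0,0],
  ],
)

```text
time: 12.7
tool_pos: [0.5567, -0.0341, 0.1273]
tcp_rot: [-1.289, 1.077, -1.081]
wrist_force: [0.7, -0.7, -4.4]
width: 0.151
```

```bash
python3 -c "
from h import *
where(); plan([([*press(-.031,.0005),.07+.0577],Rdown(YAW,-1),4,0)])"
```

```text
tcp in press [[-0.0493  0.001   0.0573]] yaw-YAW deg 0.06 tilt y [ 7.0e-04 -2.6e-03 -1.0e+00] F [ 0.7 -0.7 -4.4] w 0.15073712565775213 t 12.7
[0.0001, -0.0001, 0.0046, -0.0001, 0.0003, 0.0007, 0]
[0.0001, -0.0001, 0.0046, -0.0001, 0.0003, 0.0007, 0]
[0.0001, -0.0001, 0.0046, -0.0001, 0.0003, 0.0007, 0]
[0.0001, -0.0001, 0.0046, -0.0001, 0.0003, 0.0007, 0]
-- 0.0 deg/row
```

No contact so far, and the carrier is between the guides. I take the last 18 mm and then look.

jog_arm(
  increments=[
    [0,0,0.006,0,0,0,0],
    [0,0,0.006,0,0,0,0],
    [0,0,0.005,0,0,0,0],
    [0,0,0,0,0,0,0],
  ],
)

```text
time: 13.2
tool_pos: [0.5745, -0.0309, 0.1273]
tcp_rot: [-1.289, 1.078, -1.081]
wrist_force: [0.6, -0.9, -3.7]
width: 0.149
```

```bash
python3 - <<'E'
from h import *
np.set_printoptions(precision=4,suppress=True)
where()
p=read_camera("scene"); t=inpress(readout.read_state()["tool_pos"])[0]
for n in("carrier_hole","carrier_grip"):
    for o in spotter.spot_point(p,n)[:2]: print(n,o["p"],o["location"],inpress(world(p,*o["location"]))-t)
cv2.imwrite("pics/i.png",cv2.convertScaleAbs(cv2.resize(p["img"][150:270,180:330],None,fx=5,fy=5),alpha=1.3))
E
```

```text
tcp in press [[-0.0313  0.001   0.0573]] yaw-YAW deg 0.06 tilt y [ 0.0004 -0.0026 -1.    ] F [ 0.6 -0.9 -3.7] w 0.14851080022746727 t 13.2
carrier_hole 0.79 [233.5, 239.7] [[0.0907 0.0613 0.0452]]
carrier_hole 0.64 [268.8, 159.4] [[-0.4445 -0.2413 -0.1223]]
carrier_grip 0.59 [275.8, 147.2] [[-0.5365 -0.2764 -0.1278]]
carrier_grip 0.56 [238.7, 224.1] [[0.0111 0.0082 0.0144]]
```

View pics/i.png

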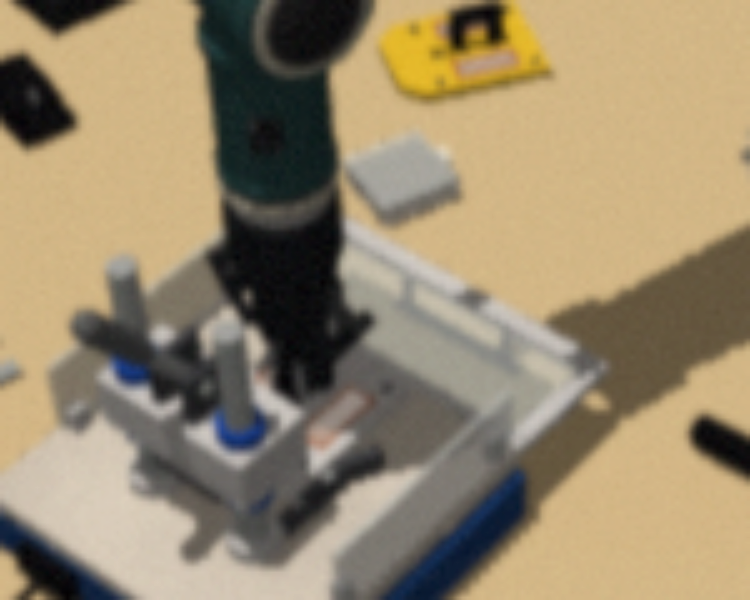

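The hole is hidden behind the crosshead, the carrier lies between the strips, and the guard is down. I lower by feel.

jog_arm(
  increments=[
    [0,0.002,0,0,0,0,0],
    [0,0.002,0,0,0,0,0],
    [0,0.002,0,0,0,0,0],
  ],
)

```text
time: 13.72
tool_pos: [0.5737, -0.0312, 0.121]
tcp_rot: [-1.289, 1.078, -1.081]
wrist_force: [0.3, -0.4, -1.4]
width: 0.147
```

```bash
python3 -c "
from h import *
where()"
```

```text
tcp in press [[-0.0322  0.0009  0.051 ]] yaw-YAW deg 0.04 tilt y [ 3.0e-04 -2.8e-03 -1.0e+00] F [ 0.3 -0.4 -1.4] w 0.14716051027406304 t 13.725
```

jog_arm(
  increments=[
    [0,0.002,0,0,0,0,0],
    [0,0.002,0,0,0,0,0],
  ],
)

```text
time: 13.98
tool_pos: [0.574, -0.0314, 0.117]
tcp_rot: [-1.289, 1.077, -1.082]
wrist_force: [0.7, -0.8, -2.9]
width: 0.149
```

```bash
python3 -c "
from h import *
where()"
```

```text
tcp in press [[-0.0318  0.0006  0.047 ]] yaw-YAW deg 0.04 tilt y [ 0.0012 -0.0031 -1.    ] F [ 0.7 -0.8 -2.9] w 0.14855980236633703 t 13.975
```

It's on the pin at about 5 mm height with no side force. Now I press down.

jog_arm(
  increments=[
    [0,0.002,0,0,0,0,0],
    [0,0.002,0,0,0,0,0],
    [0,0.002,0,0,0,0,0],
  ],
  force=100,
)

```text
time: 14.35
tool_pos: [0.5739, -0.0315, 0.1131]
tcp_rot: [-1.289, 1.077, -1.082]
wrist_force: [-4.6, -0.0, 7.1]
width: 0.137
```

```bash
python3 -c "
from h import *
where()"
```

```text
tcp in press [[-0.032   0.0006  0.0431]] yaw-YAW deg 0.04 tilt y [ 6.0e-04 -3.1e-03 -1.0e+00] F [-4.6 -0.   7.1] w 0.1366116511982414 t 14.35
```

jog_arm(
  increments=[
    [0,0.0015,-0.0005,0,0,0,0],
    [0,0.002,0,0,0,0,0],
  ],
)

```text
time: 14.6
tool_pos: [0.5739, -0.0315, 0.1122]
tcp_rot: [-1.288, 1.077, -1.082]
wrist_force: [-5.9, -0.7, 7.6]
width: 0.139
```

```bash
python3 -c "
from h import *
where()"
```

```text
tcp in press [[-0.032   0.0005  0.0422]] yaw-YAW deg 0.03 tilt y [ 0.0017 -0.0029 -1.    ] F [-5.9 -0.7  7.6] w 0.13917780196181448 t 14.6
```

jog_arm(
  increments=[
    [0,0.003,-0.001,0,0,0,0],
    [0,0.004,-0.001,0,0,0,0],
  ],
)

```text
time: 14.85
tool_pos: [0.5737, -0.0316, 0.1116]
tcp_rot: [-1.285, 1.074, -1.084]
wrist_force: [-12.4, 1.4, 26.7]
width: 0.141
```

```bash
python3 -c "
from h import *
where()"
```

```text
tcp in press [[-0.0322  0.0005  0.0416]] yaw-YAW deg 0.03 tilt y [ 0.0054 -0.0024 -1.    ] F [-12.4   1.4  26.7] w 0.14135201395380348 t 14.85
```

```bash
python3 - <<'E'
from h import *
np.set_printoptions(precision=4,suppress=True)
for n in("scene","top"):
    p=read_camera(n); q=inpress(cloud(p,np.ones((420,560),bool)))
    m=(abs(q[:,1])<.048)&(q[:,0]>-.08)&(q[:,0]<.02)&(q[:,2]>.002)&(q[:,2]<.02); k=q[m]
    A=np.c_[k[:,:2]-[-.04,0],np.ones(len(k))]; w=np.ones(len(k),bool)
    for _ in range(5):
        c=np.linalg.lstsq(A[w],k[w,2],rcond=None)[0]; w=abs(A@c-k[:,2])<.002
    dm=((abs(q[:,1])>.07)&(abs(q[:,1])<.11)&(q[:,0]>-.08)&(q[:,0]<.1)&(abs(q[:,2])<.01))
    print(n,m.sum(),"plane",c,w.sum(),"deck z",np.median(q[dm,2]), "x range",k[w,0].min(),k[w,0].max())
    g=(abs(q[:,1])<.13)&(q[:,0]<-.11)&(q[:,0]>-.205)&(q[:,2]>-.03)&(q[:,2]<.03); print("guard z",np.percentile(q[g,2],[10,50,90]))
where()
cv2.imwrite("pics/j.png",cv2.convertScaleAbs(cv2.resize(p["img"][110:230,210:360],None,fx=5,fy=5),alpha=1.3))
E
```

```text
scene 233 plane [-0.014  -0.0091  0.01  ] 130 deck z -4.061813469474762e-05 x range -0.07918163872381002 0.018511360932682283
guard z [-0.0072 -0.0032  0.0009]
top 381 plane [ 0.011  -0.0037  0.0114] 183 deck z 0.00010392469210068755 x range -0.07972870643746977 -0.03316130120266111
guard z [-0.0069 -0.0021  0.0036]
tcp in press [[-0.0322  0.0005  0.0416]] yaw-YAW deg 0.02 tilt y [ 0.0056 -0.0024 -1.    ] F [-9.8  1.8 18.8] w 0.14045397115514405 t 14.95
```

View pics/j.png

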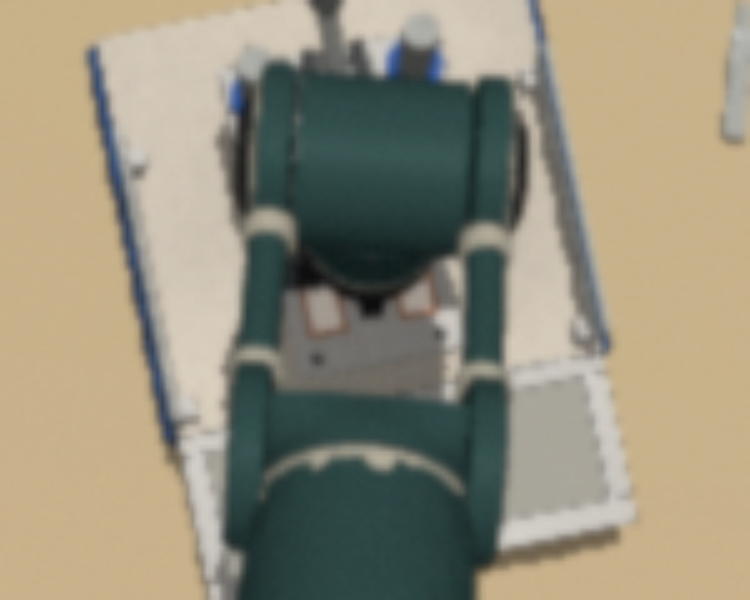

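Plate top is 10–11 mm above the deck, which agrees with lying flat. The tool is pitched slightly, so I check it against its tilt when it gripped the carrier flat on the table.

```bash
python3 -c "
from h import *
A=R.from_rotvec([-0.969,1.512,-1.532]).as_matrix(); B=R.from_rotvec(readout.read_state()['tcp_rot']).as_matrix()
print('up in tool, grasp',A.T[:,2].round(4),'now',B.T[:,2].round(4)); where()"
```

```text
up in tool, grasp [ 0.0047 -0.9999  0.0102] now [ 0.0034 -1.      0.0051]
tcp in press [[-0.0322  0.0005  0.0416]] yaw-YAW deg 0.02 tilt y [ 0.0056 -0.0024 -1.    ] F [-9.8  1.8 18.8] w 0.14045397115514405 t 14.95
```

Relative to the grasp, where the plate was flat at tool pitch 0.0102, the tool now sits at 0.005, so the nose is about 0.3° low. I pitch it back while pushing.

jog_arm(
  increments=[
    [0,0.003,-0.0005,0.005,0,0,0],
    [0,0.0035,-0.0005,0.004,0,0,0],
    [0,0.004,-0.0005,0.002,0,0,0],
  ],
)

```text
time: 15.32
tool_pos: [0.5737, -0.0315, 0.1116]
tcp_rot: [-1.274, 1.064, -1.09]
wrist_force: [-12.0, 1.0, 23.3]
width: 0.141
```

```bash
cat > t.py <<'E'
from h import *
s=readout.read_state();B=R.from_rotvec(s['tcp_rot']).as_matrix()
print('up now',B.T[:,2].round(4),'torque',np.round(s['torque'],2)); where()
E
python3 t.py
```

```text
up now [ 0.0037 -0.9998  0.019 ] torque [ 0.13  2.07 -0.04]
tcp in press [[-0.0322  0.0005  0.0416]] yaw-YAW deg 0.05 tilt y [ 1.940e-02 -3.000e-04 -9.998e-01] F [-12.    1.   23.3] w 0.14118645375901154 t 15.325
```

jog_arm(
  increments=[
    [0,0.003,-0.0015,-0.006,0,0,0],
    [0,0.004,-0.002,-0.003,0,0,0],
  ],
)

```text
time: 15.58
tool_pos: [0.5737, -0.0316, 0.1116]
tcp_rot: [-1.276, 1.065, -1.09]
wrist_force: [-6.5, 1.8, 21.1]
width: 0.141
```

```bash
python3 t.py
```

```text
up now [ 0.0042 -0.9998  0.0176] torque [ 0.41  1.22 -0.02]
tcp in press [[-0.0322  0.0005  0.0416]] yaw-YAW deg 0.03 tilt y [ 0.0181 -0.0011 -0.9998] F [-6.5  1.8 21.1] w 0.1406969602724158 t 15.575
```

jog_arm(
  increments=[
    [0,0.0035,-0.003,-0.01,0,0,0],
    [0,0.004,-0.003,-0.008,0,0,0],
  ],
)

```text
time: 15.82
tool_pos: [0.5737, -0.0316, 0.1117]
tcp_rot: [-1.28, 1.069, -1.089]
wrist_force: [-3.6, 2.8, 16.4]
width: 0.137
```

```bash
python3 t.py; python3 - <<'E'
from h import *
np.set_printoptions(precision=4,suppress=True)
K=[]
for i in range(4):
    p=read_camera("scene"); K.append(inpress(cloud(p,np.ones((420,560),bool))))
q=np.vstack(K)
m=(abs(q[:,1])<.045)&(q[:,0]>-.078)&(q[:,0]<.015)&(q[:,2]>.004)&(q[:,2]<.018); k=q[m]
for lo in np.arange(-.08,.02,.02):
  for y in(-.045,-.015,.015):
    j=k[(k[:,0]>lo)&(k[:,0]<lo+.02)&(k[:,1]>y)&(k[:,1]<y+.03)]
    if len(j)>8: print(round(lo+.01,3),round(y+.015,3),len(j),np.median(j[:,2]).round(4))
where()
E
```

```text
up now [ 0.0049 -0.9999  0.0125] torque [0.55 0.64 0.06]
tcp in press [[-0.0322  0.0005  0.0417]] yaw-YAW deg -0.0 tilt y [ 0.0132 -0.0027 -0.9999] F [-3.6  2.8 16.4] w 0.13702422403327877 t 15.825
-0.07 0.0 81 0.0093
-0.07 0.03 125 0.0098
-0.05 0.0 64 0.0107
-0.05 0.03 145 0.0105
-0.03 -0.03 10 0.0116
-0.03 0.0 48 0.0102
-0.03 0.03 158 0.0105
-0.01 0.03 97 0.0106
0.01 0.03 69 0.0099
tcp in press [[-0.0322  0.0005  0.0417]] yaw-YAW deg 0.0 tilt y [ 0.0132 -0.0027 -0.9999] F [-3.4  2.7 13.6] w 0.13623828133409774 t 16.025
```

The plate is level at about 10 mm everywhere visible. I add a bit more push as margin and check that it holds.

jog_arm(
  increments=[
    [0,0.005,-0.003,-0.003,0,0,0],
    [0,0.006,-0.003,-0.002,0,0,0],
    [0,0.007,-0.003,-0.001,0,0,0],
  ],
)

```text
time: 16.4
tool_pos: [0.5737, -0.0316, 0.1116]
tcp_rot: [-1.271, 1.061, -1.094]
wrist_force: [-13.2, 3.7, 36.7]
width: 0.141
```

```bash
python3 t.py; python3 - <<'E'
from h import *
for i in range(12):
    p=read_camera("scene")
    if i%4==3: where()
q=inpress(cloud(p,np.ones((420,560),bool)))
for lo in(-.07,-.04,-.01,.005):
    j=q[(q[:,0]>lo-.01)&(q[:,0]<lo+.01)&(q[:,1]>.015)&(q[:,1]<.045)&(q[:,2]>.004)&(q[:,2]<.018)]; print(lo,len(j),np.median(j[:,2]).round(4))
E
```

```text
up now [ 0.0059 -0.9997  0.0241] torque [0.65 2.45 0.07]
tcp in press [[-0.0322  0.0005  0.0416]] yaw-YAW deg -0.0 tilt y [ 0.0248 -0.0016 -0.9997] F [-13.2   3.7  36.7] w 0.14065886118783805 t 16.4
tcp in press [[-0.0322  0.0005  0.0416]] yaw-YAW deg -0.0 tilt y [ 0.0251 -0.0017 -0.9997] F [-11.5   3.7  31.9] w 0.13457354922372153 t 16.6
tcp in press [[-0.0322  0.0005  0.0416]] yaw-YAW deg -0.0 tilt y [ 0.025  -0.0017 -0.9997] F [-11.3   2.6  30.6] w 0.14059056184360877 t 16.8
tcp in press [[-0.0322  0.0005  0.0416]] yaw-YAW deg -0.0 tilt y [ 0.025  -0.0017 -0.9997] F [-10.9   3.2  32.8] w 0.13391532208846865 t 17.0
-0.07 40 0.0107
-0.04 39 0.0103
-0.01 24 0.0103
0.005 20 0.0095
```

jog_arm(
  increments=[
    [0,0.0045,-0.004,-0.012,0,0,0],
    [0,0.005,-0.004,-0.01,0,0,0],
  ],
)

```text
time: 17.25
tool_pos: [0.5736, -0.0316, 0.1116]
tcp_rot: [-1.276, 1.063, -1.094]
wrist_force: [-1.8, 3.2, 16.3]
width: 0.139
```

```bash
python3 t.py; python3 - <<'E'
from h import *
for i in range(12):
    p=read_camera("scene")
    if i%6==5: where()
q=inpress(cloud(p,np.ones((420,560),bool)))
for lo in(-.07,-.04,-.01,.005):
    j=q[(q[:,0]>lo-.01)&(q[:,0]<lo+.01)&(q[:,1]>.015)&(q[:,1]<.045)&(q[:,2]>.004)&(q[:,2]<.018)]; print(lo,len(j),np.median(j[:,2]).round(4))
E
```

```text
up now [ 0.0071 -0.9998  0.0197] torque [0.69 0.55 0.11]
tcp in press [[-0.0323  0.0006  0.0416]] yaw-YAW deg -0.03 tilt y [ 0.0207 -0.0036 -0.9998] F [-1.8  3.2 16.3] w 0.13945440328733355 t 17.25
tcp in press [[-0.0322  0.0005  0.0416]] yaw-YAW deg -0.03 tilt y [ 0.0205 -0.0036 -0.9998] F [-1.2  4.  15.7] w 0.14111442300762472 t 17.55
tcp in press [[-0.0322  0.0005  0.0416]] yaw-YAW deg -0.03 tilt y [ 0.0206 -0.0036 -0.9998] F [-1.6  3.7 16.5] w 0.1368476208727523 t 17.85
-0.07 39 0.0103
-0.04 38 0.0101
-0.01 26 0.0107
0.005 22 0.0099
```

jog_arm(
  increments=[
    [0,0.006,-0.004,-0.008,0,0,0],
    [0,0.006,-0.004,-0.006,0,0,0],
  ],
)

```text
time: 18.1
tool_pos: [0.5737, -0.0316, 0.1116]
tcp_rot: [-1.274, 1.062, -1.095]
wrist_force: [-5.0, 2.3, 23.9]
width: 0.139
```

```bash
python3 t.py; python3 - <<'E'
from h import *
for i in range(8): p=read_camera("scene")
where()
q=inpress(cloud(p,np.ones((420,560),bool)))
for lo in(-.07,-.04,-.01,.005):
    j=q[(q[:,0]>lo-.01)&(q[:,0]<lo+.01)&(q[:,1]>.015)&(q[:,1]<.045)&(q[:,2]>.004)&(q[:,2]<.018)]; print(lo,len(j),np.median(j[:,2]).round(4))
g=(abs(q[:,1])<.13)&(q[:,0]<-.195)&(q[:,0]>-.21)&(q[:,2]>-.03)&(q[:,2]<.06); print("guard edge z",np.percentile(q[g,2],[50,90]))
E
```

```text
up now [ 0.008  -0.9997  0.0217] torque [0.72 1.2  0.08]
tcp in press [[-0.0322  0.0005  0.0416]] yaw-YAW deg -0.05 tilt y [ 0.0228 -0.0041 -0.9997] F [-5.   2.3 23.9] w 0.13864639567707368 t 18.1
tcp in press [[-0.0322  0.0005  0.0416]] yaw-YAW deg -0.05 tilt y [ 0.0229 -0.0041 -0.9997] F [-5.4  3.4 23.6] w 0.13776816163706176 t 18.5
-0.07 39 0.0102
-0.04 35 0.0109
-0.01 28 0.0103
0.005 23 0.0099
guard edge z [-0.0007318   0.00304578]
```

The push holds steady at about 24 N, the plate is flat on the deck, and the guard is level. I hand in.

```bash
python3 -c "
from h import *
print(bot.finish_job()); where()"
```

```text
the job is handed in; nothing more can be done
None
the job is handed in; nothing more can be done
```

I pulled the guard down, slid the white carrier in between the guide strips and lowered it onto the locating pin. I handed the job in at about 18.5 s with the arm still pressing it down.

**Last checks that agreed:**
- **Carrier:** its visible top face was 10–11 mm above the deck along its length. The tool height matched the plate lying on the deck, and it did not drop when I pushed harder.
- **Push:** it held at about 24 N for 0.4 s, on top of the carrier's own weight. The bed needs 13 N.
- **Guard:** its edge was level with the deck to within a few millimetres.

**What I could not confirm, or that differed:**
- **Pin:** the crosshead hid the pin and hole, so seating is judged by feel. The carrier went down past the pin's 14 mm height to deck level.
- **Tool tilt:** pressing tilted the tool about 1.3°, with the bar pivoting slightly in the pads. A sideways force of about 5 N remained.
- **Detector:** a few carrier and hole detections landed on other objects or the yellow plate, and I dropped them because the depth data disagreed.
- **Other items:** I did not re-measure the things left on the bench. None looked moved in the pictures I viewed.

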